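Reset the die knobs of a binding punch

ROBOT

A 7-joint arm with a two-finger parallel gripper is mounted at the origin on the work surface. World frame = base frame: x ahead of the robot, y to its left, z up, the work surface at z = 0. Lengths are in m, angles in rad, forces in N, time in s.
With the tool pointing down it reaches from about 0.4 to 0.875 m from the base axis. Payload 19.3 kg.
Tool frame: the origin (TCP) lies midway between the tips of the shut fingers; the grasp point (between the pads) lies 19 mm behind it; z points along the fingers, y is the line along which they close (so a half turn about z gives the same grasp; the last joint's range is limited). The gripper opens to 85 mm and grips with 20 to 120 N. Pads are 22 mm wide; open, the fingers measure 114 mm over their backs; the gripper's body (76 mm by 85 mm) begins 54 mm behind the grasp point. The pads swing forward as they close: fully open they stand 13 mm farther back than shut.
Start: joints at [-1.348, 0.521, -0.036, 1.599, 0.021, 1.021, -0.113], TCP at [0.18, 0.598, 0.211] pointing down, gripper open.
Joint ranges: [-2.91, 2.91], [-0.3, 2.13], [-1.5, 1.42], [0.17, 2.43], [-1.26, 4.41], [0.16, 1.93], [-2.52, 2.52]. Speed limits (rad/s): [1.89, 1.89, 2.39, 2.39, 3.01, 3.01, 3.01].

INTERFACE

Orientations are given as [roll, pitch, yaw] about the fixed x, y, z axes, in that order (R = Rz(yaw) Ry(pitch) Rx(roll)).
In Python, from workcell import bot, imaging gives the robot as it stands (bot), with the cameras (imaging).
- The arm moves only by the shell command python3 nudge.py [FORCE], which reads ROWS from standard input. ROWS is a JSON list that holds a single list of rows (three levels of brackets), with 1 to 5 rows, each of 7 numbers: the finger opening in m, then dx, dy, dz in m, then a rotation vector rx, ry, rz in rad; each row is the pose to reach, as a shift and turn from the pose commanded when the command began, along the tool's axes at that moment; what a row does not reach only later rows make up. A row lasts 1/8 s, in which the tool goes at most 0.0625 m and 0.188 rad, less where a joint would pass 70% of its speed; a pose out of reach is approached as far as the arm can. The fingers move at their own pace and stop on an object; FORCE is the grip in N (left out, the last holds). Time passes only in rows, so rows that do not move let the fingers close. It prints the time, the measured TCP pose, the force, the opening and the grip force at its end. Input that does not fit is refused with a message, and nothing moves.
- bot.observe(): the state, without advancing time (a new reading comes with each control period).
- imaging.grab_frame(name): name is "scene" or "top"; returns the picture (384x512x3 uint8, blue, green, red); there is no depth.
- imaging.calibration(name): a dict with "vfov" (degrees; the focal length in pixels is half the picture's height over the tangent of half this angle, whatever the lens; pixels are square), "cx", "cy" (the principal point, pixels), "eye" and "attitude" of the camera in the world. Camera axes: x right, y down, z forward; pixel columns grow to the right and rows downward; lengths in m; the calibration is good to about 2 mm. A picture is of the moment at which its call begins. calibration takes no time and is no camera call.
- bot.job_done(): hands the job in; it is judged then, once.
The state is a dict: "clock": time; "qpos": joint angles; "qd": joint speeds; "joint_efforts": joint torques, N m; "position": TCP position; "tool_rot": TCP orientation; "force": force on the tool from outside, world axes, zero at the start; "moment": the same for the moment, N m; "grip_width": finger opening in m; "finger_force": force on a finger pad.
Only numpy, scipy, OpenCV 4.12 (cv2) and the standard library are available. Lean on these libraries where they do the work, as an engineer would, in place of code of your own. Each camera call takes 0.05 s, during which the arm holds its last target. There are 200 camera calls.

TASK

Set up the comb-binding punch on the desk for the next paper size: pull the bar-shaped knob on its deck straight up until it catches in its raised position, and push the raised round knob down fully home. Leave the square knob raised as it is.

Things in the scene. Friction and masses are not known exactly. Their poses are not given: they have to be found in the camera images.
- punch: Off-white binding punch, fixed, 260 deep (x) by 380 wide (y), deck 100 mm above the desk. Origin: centre of its underside; z up, -x towards the robot, turned up to 23 degrees. Three black knobs 100 mm apart in a row (y) at x = -40 mm, in any order. Behind: stationery under 20 mm high at x = 25 to 90 mm, a ridge 26 mm above the deck, and at x = 150 mm a handle bar, top 163 mm above the desk.
- bar_knob (a point): Centre of the bar-shaped knob's cap: 16 (its x, parallel to the punch's x) by 52 (its y) by 26 mm high, on a thin stem; starts home (down). Slides 30 mm straight up: cap centre home 29 mm above the deck (129 above the desk), raised 59 (159). Moves with about 7 N; an over-centre catch holds it at either end and, past mid travel, snaps it on to that end.
- round_knob (a point): Centre of the round knob's cap: 32 mm across, 26 mm high, on a thin stem; starts raised. Slides straight down and catches just like the bar knob: cap centre 159 mm above the desk raised, 129 mm home (cap top then 142 mm).
- square_knob (a point): Centre of the square knob's cap: 29 by 29 mm, 26 mm high, on a thin stem; starts raised and is to stay raised. Same heights, travel and catch as the other knobs.

How it is judged:
By the outcome, as a careful person would: the job done as asked, in the order asked, and still so for the second after the job is handed in, with the robot touching nothing.
It also fails if it takes over 40 s, if anything falls off the work surface, if the arm or the gripper's body presses on something with over 40 N, if the wrist force passes 120 N, or if a joint passes its speed limit or range.

## Working session

There is one attempt and no reset: what is moved stays moved. The work goes in short steps, Python scripts to look and compute and a shell command to move; the robot and the scene stay as the last step left them, time stands still between calls to the robot, and variables do not carry over. Pictures are saved under pics/ and viewed, at most 10 in all, crops included, and the job is handed in when it is done.

```bash
mkdir -p pics; ls
python3 - <<'E'
from workcell import bot, imaging
import cv2
for n in("scene","top"):
    cv2.imwrite(f"pics/{n}0.png",imaging.grab_frame(n)); print(n,imaging.calibration(n))
s=bot.observe(); print(s)
E
```

```text
nudge.py
pics
workcell.py
scene {'vfov': 55.902867424037375, 'cx': 257.75421524000956, 'cy': 189.51321227404608, 'eye': array([ 1.01530608, -0.27421257,  0.46776912]), 'attitude': array([-2.17380214, -0.00432136,  1.01337793])}
top {'vfov': 54.267778981217006, 'cx': 256.4601181200808, 'cy': 195.00406217246822, 'eye': array([0.3948595 , 0.02102659, 0.7205586 ]), 'attitude': array([-2.88784624e+00,  1.93367243e-03, -1.57478634e+00])}
{'clock': 0.1, 'qpos': array([-1.3482227 ,  0.52193554, -0.03632654,  1.59991186,  0.02117102,
        1.0210895 , -0.11278162]), 'qd': array([-0.00055858, -0.00180053,  0.0005421 ,  0.00071   , -0.00100841,
        0.00050226,  0.00083707]), 'joint_efforts': array([ 3.36083496e-03, -9.28476191e+01,  1.98387690e+00, -3.70530188e+01,
        1.81440928e-02,  5.29591780e-03, -4.32803949e-05]), 'position': array([0.18031839, 0.59811126, 0.21010907]), 'tool_rot': array([-3.14063283e+00,  4.14298791e-05,  2.84880982e+00]), 'force': array([-0.31951107, -0.78250578, -0.15087902]), 'moment': array([ 0.01680764,  0.01393577, -0.00652829]), 'finger_force': 0.0, 'grip_width': 0.0853178055789002}
```

View pics/scene0.png

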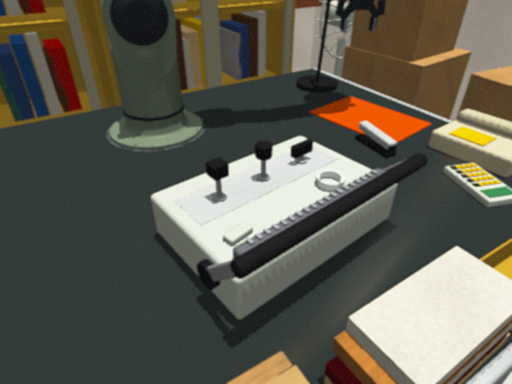

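View pics/top0.png

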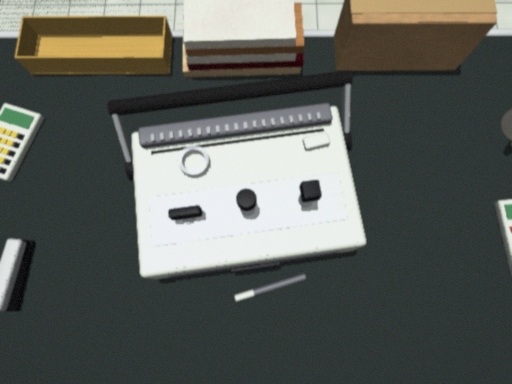

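The scene view shows the square, round and bar knobs near (217,168), (263,150) and (301,149). In the top view they are at (310,190), (246,199) and (186,212). I'll enlarge both views to get precise pixels.

```bash
cat > h.py <<'E'
import numpy as np, cv2
from scipy.spatial.transform import Rotation as R
from workcell import bot, imaging
def cam(n):
    c=imaging.calibration(n); f=192/np.tan(np.radians(c['vfov'])/2)
    return f,c['cx'],c['cy'],np.array(c['eye']),R.from_euler('xyz',c['attitude']).as_matrix()
def ray(n,p):
    f,cx,cy,e,A=cam(n); d=A@[(p[0]-cx)/f,(p[1]-cy)/f,1]; return e,d/np.linalg.norm(d)
def proj(n,X):
    f,cx,cy,e,A=cam(n); v=A.T@(np.array(X)-e); return np.array([cx+f*v[0]/v[2],cy+f*v[1]/v[2]])
def tri(p,q):
    M=np.zeros((3,3));b=np.zeros(3);L=[ray('scene',p),ray('top',q)]
    for e,d in L: P=np.eye(3)-np.outer(d,d);M+=P;b+=P@e
    X=np.linalg.solve(M,b); return X,[np.linalg.norm(np.cross(X-e,d)) for e,d in L]
E
python3 - <<'E'
from h import *
a=cv2.imread('pics/scene0.png')[130:210,195:325]; b=cv2.imread('pics/top0.png')[170:230,155:335]
a=cv2.resize(a,None,fx=4,fy=4,interpolation=cv2.INTER_CUBIC); b=cv2.resize(b,None,fx=4,fy=4,interpolation=cv2.INTER_CUBIC)
a=cv2.copyMakeBorder(a,0,0,0,720-520,cv2.BORDER_CONSTANT)
cv2.imwrite('pics/crop0.png',np.vstack([a,b]))
for p,q in [((217,168),(310,190)),((263,150),(246,199)),((301,149),(186,212))]: print(tri(p,q))
E
```

```text
(array([ 0.54820812, -0.06101397,  0.15972636]), [np.float64(0.0006035889541769302), np.float64(0.0006035889541769156)])
(array([0.53435401, 0.03793327, 0.1588663 ]), [np.float64(0.00025105233638211886), np.float64(0.0002510523363821299)])
(array([0.52110121, 0.13606579, 0.12731355]), [np.float64(0.0004923221173343046), np.float64(0.0004923221173342977)])
```

View pics/crop0.png

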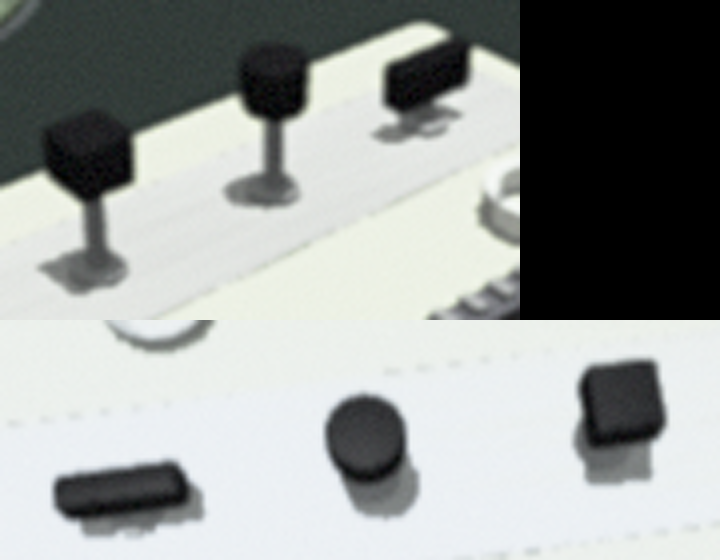

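The picture shows the cap centres in the scene view at about (217,168.5) for the square, (263.2,150.4) for the round and (301.8,148.6) for the bar. In the top view they are at (310.2,190.5), (246.2,199.2) and (185,212.2). The triangulated heights of 159, 159 and 127 mm and the 100 mm spacing both match the text.

```bash
cat >> h.py <<'E'
def goto(X,yaw):
    s=bot.observe(); A=R.from_euler('xyz',s['tool_rot']); B=R.from_euler('xyz',[np.pi,0,yaw])
    print('d',np.round(A.inv().apply(np.array(X)-s['position']),4),'rv',np.round((A.inv()*B).as_rotvec(),3),'q',np.round(s['qpos'],2),'F',np.round(s['force'],1))
E
python3 - <<'E'
from h import *
P=[tri(p,q)[0] for p,q in [((217,168.5),(310.2,190.5)),((263.2,150.4),(246.2,199.2)),((301.8,148.6),(185,212.2))]]
P=np.array(P);print(P); v=P[2]-P[0]; yaw=np.arctan2(-v[0],v[1]); c=P.mean(0); u=np.array([-np.sin(yaw),np.cos(yaw),0])
print(yaw,np.linalg.norm(v[:2]),[c+k*u for k in(-.1,0,.1)])
b=c+.1*u; goto([b[0],b[1],.225],yaw+np.pi/2)
E
```

```text
[[ 0.54782149 -0.06120437  0.15861593]
 [ 0.5344128   0.03794013  0.15802624]
 [ 0.52088601  0.13786669  0.1275327 ]]
0.1344890822456024 0.20088505270691054 [array([ 0.54778184, -0.06089618,  0.14805829]), array([0.53437343, 0.03820082, 0.14805829]), array([0.52096503, 0.13729781, 0.14805829])]
d [-0.4591 -0.3429 -0.0145] rv [-1.000e-03  1.000e-03  1.144e+00] q [-1.35  0.52 -0.04  1.6   0.02  1.02 -0.11] F [-0.3 -0.8 -0.2]
```

```bash
echo '[[[0.085,-0.04,-0.03,-0.004,0,0,0.1],[0.085,-0.08,-0.06,-0.008,0,0,0.2],[0.085,-0.12,-0.09,-0.012,0,0,0.3],[0.085,-0.16,-0.12,-0.015,0,0,0.4],[0.085,-0.2,-0.15,-0.015,0,0,0.5]]]' | python3 nudge.py 60; python3 -c "
from h import *
goto([.521,.1373,.225],.1345+np.pi/2)"
```

```text
clock: 0.72
position: [0.3294, 0.3956, 0.2257]
tool_rot: [3.141, -0.0, 2.345]
force: [1.3, 0.9, -0.0]
grip_width: 0.0851
finger_force: 0.0
d [-0.3186 -0.0437  0.0007] rv [ 0.   -0.    0.64] q [-1.09  0.33  0.13  1.88 -0.05  0.94 -0.17] F [ 1.3  0.9 -0. ]
```

```bash
echo '[[[0.085,-0.05,-0.007,0,0,0,0.1],[0.085,-0.1,-0.014,0,0,0,0.2],[0.085,-0.15,-0.021,0,0,0,0.3],[0.085,-0.2,-0.028,0,0,0,0.4],[0.085,-0.25,-0.035,0,0,0,0.5]]]' | python3 nudge.py; echo '[[[0.085,0,0,0,0,0,0]]]' | python3 nudge.py; python3 -c "
from h import *
goto([.521,.1373,.225],.1345+np.pi/2)"
```

```text
clock: 1.35
position: [0.4798, 0.193, 0.2256]
tool_rot: [-3.141, -0.0, 1.846]
force: [0.1, -0.1, 0.7]
grip_width: 0.0855
finger_force: 0.0
clock: 1.48
position: [0.4808, 0.191, 0.2255]
tool_rot: [3.141, 0.001, 1.842]
force: [0.1, 0.2, 0.2]
grip_width: 0.085
finger_force: 0.0
d [-0.0625  0.0244  0.0006] rv [0.    0.001 0.137] q [-0.75  0.35  0.33  1.88 -0.13  0.94 -0.09] F [0.1 0.2 0.2]
```

```bash
echo '[[[0.085,-0.03,0.012,0,0,0,0.07],[0.085,-0.0625,0.0244,0,0,0,0.137],[0.085,-0.0625,0.0244,0,0,0,0.137],[0.085,-0.0625,0.0244,0,0,0,0.137]]]' | python3 nudge.py; python3 -c "
from h import *
goto([.521,.1373,.112],.1345+np.pi/2)
for n in('scene','top'): cv2.imwrite(f'pics/{n}1.png',imaging.grab_frame(n))
a=cv2.imread('pics/scene1.png')[60:240,170:370];b=cv2.imread('pics/top1.png')[130:280,120:320]
cv2.imwrite('pics/c1.png',np.hstack([cv2.resize(a,(400,360)),cv2.resize(b,(400,300))[:300] if 0 else cv2.copyMakeBorder(cv2.resize(b,(400,300)),0,60,0,0,cv2.BORDER_CONSTANT)]))"
```

```text
clock: 1.98
position: [0.5192, 0.1418, 0.2254]
tool_rot: [-3.141, -0.0, 1.713]
force: [0.3, 0.1, 0.4]
grip_width: 0.0852
finger_force: 0.0
d [-0.0048  0.0012  0.1134] rv [-0.001 -0.     0.008] q [-0.66  0.39  0.37  1.83 -0.17  0.96 -0.07] F [0.3 0.1 0.4]
```

View pics/c1.png

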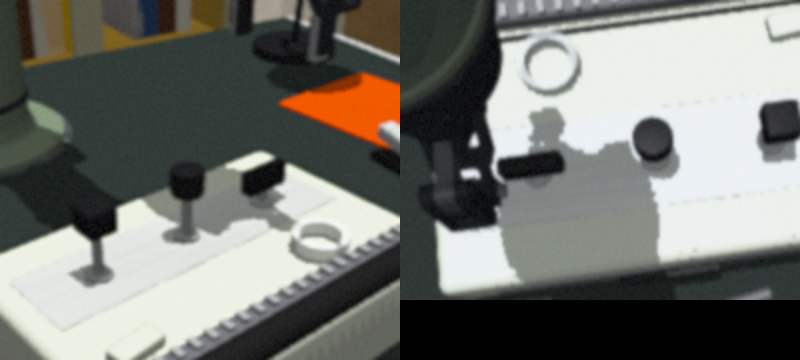

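The bar and knobs haven't moved, but the gripper looks further left than I expected. I'll check its projected position before descending.

```bash
python3 -c "
from h import *
s=bot.observe();print(s['clock'],s['position'])
for z in (0,.05):
  for n in('scene','top'): print(n,proj(n,s['position']+[0,0,z]))
goto([.521,.1373,.112],.1345+np.pi/2)
cv2.imwrite('pics/s2.png',np.hstack([cv2.resize(cv2.imread(f'pics/{n}1.png'),(400,300)) for n in('scene','top')]))
"
```

```text
2.075 [0.51914022 0.14204807 0.22548543]
scene [306.5204365  100.49388148]
top [167.98649839 198.31034557]
scene [308.8124212   73.15728717]
top [158.64217815 188.48078756]
d [-0.005   0.0012  0.1135] rv [-0.    -0.     0.009] q [-0.66  0.39  0.37  1.83 -0.17  0.96 -0.07] F [-0.3  0.4 -0. ]
```

View pics/s2.png

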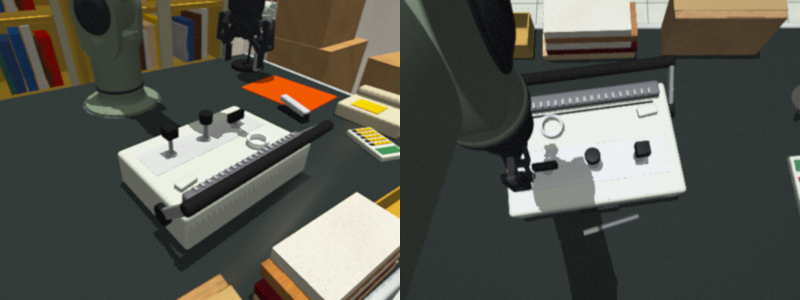

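```bash
python3 -c "
from h import *
s=bot.observe();p=s['position'];B=R.from_euler('xyz',s['tool_rot']).as_matrix()
ims={n:cv2.imread(f'pics/{n}1.png') for n in('scene','top')}
def dot(im,o,q): return tuple(int(v) for v in (np.array(q)-o)*5)
out=[]
for n,o in(('scene',(270,20)),('top',(110,170))):
    im=cv2.resize(ims[n][o[1]:o[1]+100,o[0]:o[0]+80],None,fx=5,fy=5,interpolation=cv2.INTER_CUBIC)
    im=cv2.convertScaleAbs(im,alpha=1.8,beta=15)
    for y in(-.0425,-.057,.0425,.057,0):
        q=proj(n,p+B@[0,y,-.013]); cv2.circle(im,dot(im,o,q),4,(0,0,255) if y<0 else (0,255,0) if y else (255,0,255),-1)
        print(n,y,q.round(1))
    out.append(im)
cv2.imwrite('pics/c3.png',np.hstack(out))
"
```

```text
scene -0.0425 [290.7  87.6]
scene -0.057 [285.4  85.6]
scene 0.0425 [324.9 100.2]
scene 0.057 [331.3 102.6]
scene 0 [307.1  93.6]
top -0.0425 [168.6 227.2]
top -0.057 [169.5 238.2]
top 0.0425 [163.  165.9]
top 0.057 [162.1 156. ]
top 0 [165.7 195.9]
```

View pics/c3.png

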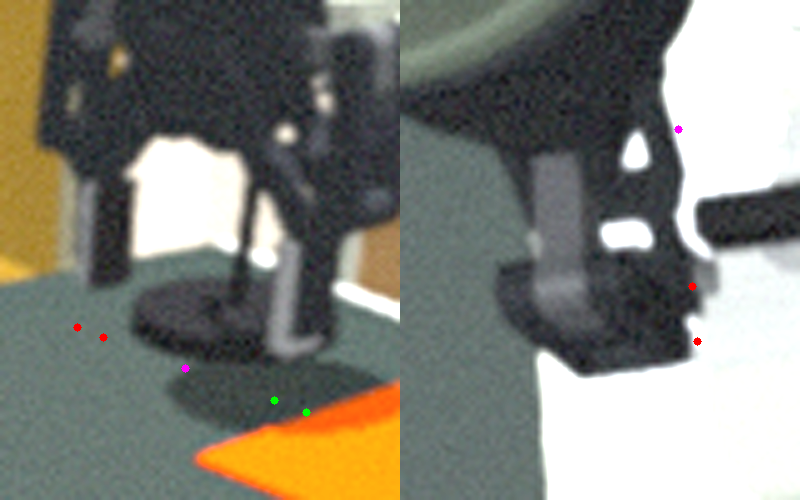

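The tips sit about 10 px above prediction in the scene view, which may be lens distortion towards the edge. I'll descend part of the way, staying above the cap, and re-check near the image centre.

```bash
echo '[[[0.085,-0.005,0.001,0.015,0,0,0.009],[0.085,-0.005,0.001,0.03,0,0,0.009],[0.085,-0.005,0.001,0.045,0,0,0.009],[0.085,-0.005,0.001,0.045,0,0,0.009]]]' | python3 nudge.py; python3 -c "
from h import *
for n in('scene','top'): cv2.imwrite(f'pics/{n}4.png',imaging.grab_frame(n))
s=bot.observe();p=s['position'];B=R.from_euler('xyz',s['tool_rot']).as_matrix()
goto([.521,.1373,.112],.1345+np.pi/2)
print(proj('scene',[0,0,0]))
ims={n:cv2.imread(f'pics/{n}4.png') for n in('scene','top')}
out=[]
for n,o in(('scene',(260,60)),('top',(120,160))):
    im=cv2.resize(ims[n][o[1]:o[1]+110,o[0]:o[0]+80],None,fx=5,fy=5,interpolation=cv2.INTER_CUBIC)
    im=cv2.convertScaleAbs(im,alpha=1.8,beta=15)
    for y in(-.0425,-.057,.0425,.057,0):
        q=proj(n,p+B@[0,y,-.013]); cv2.circle(im,tuple(int(v) for v in (q-o)*5),4,(0,0,255) if y<0 else (0,255,0) if y else (255,0,255),-1)
    out.append(im)
cv2.imwrite('pics/c4.png',np.hstack(out))
"
```

```text
clock: 2.58
position: [0.5207, 0.136, 0.1791]
tool_rot: [-3.139, 0.001, 1.703]
force: [0.1, 0.1, 0.9]
grip_width: 0.0849
finger_force: 0.0
d [ 0.0013 -0.0003  0.0685] rv [-0.     0.    -0.003] q [-0.63  0.44  0.36  1.87 -0.2   0.86 -0.04] F [0.2 0.3 0.5]
[156.37838725 127.73679939]
```

View pics/c4.png

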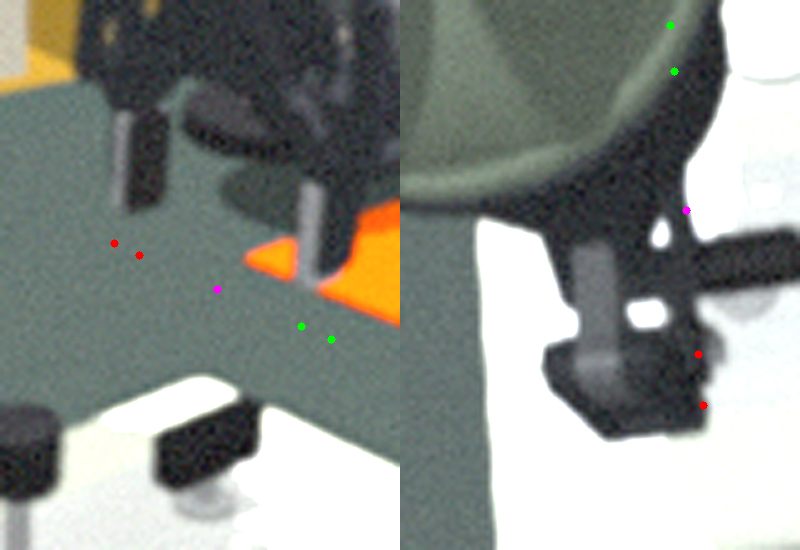

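The robot base projects to (156,128), matching the picture, so the camera model holds. The open fingertips appear about 15 mm higher than I assumed (finger swing), with the lateral position fine. I'll descend to grasp height, half close and look again.

```bash
echo '[[[0.085,0,0,0.02,0,0,0],[0.085,0,0,0.04,0,0,0],[0.085,0,0,0.06,0,0,0],[0.045,0,0,0.067,0,0,0],[0.045,0,0,0.067,0,0,0]]]' | python3 nudge.py 30; echo '[[[0.045,0,0,0,0,0,0],[0.045,0,0,0,0,0,0],[0.045,0,0,0,0,0,0]]]' | python3 nudge.py; python3 -c "
from h import *
for n in('scene','top'): cv2.imwrite(f'pics/{n}5.png',imaging.grab_frame(n))
s=bot.observe();p=s['position'];B=R.from_euler('xyz',s['tool_rot']).as_matrix()
goto([.521,.1373,.112],.1345+np.pi/2)
ims={n:cv2.imread(f'pics/{n}5.png') for n in('scene','top')}
out=[]
for n,o in(('scene',(260,90)),('top',(130,160))):
    im=cv2.resize(ims[n][o[1]:o[1]+100,o[0]:o[0]+80],None,fx=5,fy=5,interpolation=cv2.INTER_CUBIC)
    out.append(cv2.convertScaleAbs(im,alpha=1.8,beta=15))
cv2.imwrite('pics/c5.png',np.hstack(out))
"
```

```text
clock: 3.3
position: [0.5216, 0.1362, 0.1139]
tool_rot: [3.142, 0.0, 1.703]
force: [-0.8, 0.1, 0.0]
grip_width: 0.0512
finger_force: 0.0
clock: 3.68
position: [0.5216, 0.1363, 0.1139]
tool_rot: [3.141, -0.0, 1.703]
force: [0.1, 0.5, 0.1]
grip_width: 0.0449
finger_force: 0.0
d [ 0.0011 -0.0004  0.0018] rv [ 0.    -0.    -0.003] q [-0.6   0.54  0.32  1.93 -0.25  0.71 -0.  ] F [-0.2  0.5 -0.4]
```

View pics/c5.png

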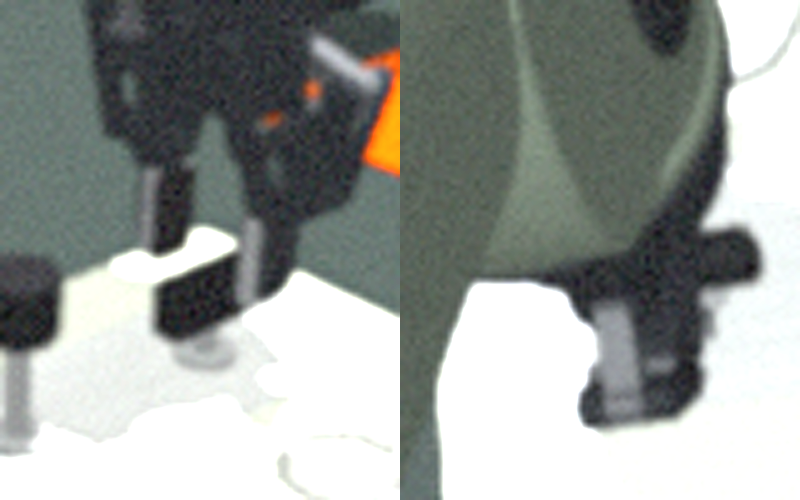

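The fingers straddle the bar with their tips about mid-cap. I'll go 5 mm lower and close.

```bash
echo '[[[0.045,0.001,0,0.005,0,0,0],[0.0,0.001,0,0.005,0,0,0],[0.0,0.001,0,0.005,0,0,0],[0.0,0.001,0,0.005,0,0,0],[0.0,0.001,0,0.005,0,0,0]]]' | python3 nudge.py 60; echo '[[[0.0,0,0,0,0,0,0],[0.0,0,0,0,0,0,0]]]' | python3 nudge.py
```

```text
clock: 4.4
position: [0.5202, 0.137, 0.1087]
tool_rot: [-3.139, -0.0, 1.703]
force: [-7.0, -1.4, 8.6]
grip_width: 0.0145
finger_force: 58.9
clock: 4.65
position: [0.5202, 0.137, 0.1087]
tool_rot: [-3.139, -0.0, 1.703]
force: [-7.9, -0.8, 9.5]
grip_width: 0.0144
finger_force: 58.9
```

```bash
echo '[[[0.0,0,0,-0.006,0,0,0],[0.0,0,0,-0.012,0,0,0],[0.0,0,0,-0.018,0,0,0],[0.0,0,0,-0.024,0,0,0],[0.0,0,0,-0.03,0,0,0]]]' | python3 nudge.py 60; echo '[[[0.0,0,0,0,0,0,0],[0.0,0,0,0,0,0,0]]]' | python3 nudge.py
```

```text
clock: 5.28
position: [0.5202, 0.137, 0.1388]
tool_rot: [-3.139, 0.0, 1.703]
force: [-8.4, 0.4, -1.3]
grip_width: 0.0144
finger_force: 60.4
clock: 5.52
position: [0.5203, 0.137, 0.1388]
tool_rot: [-3.14, -0.0, 1.703]
force: [-10.9, -1.1, 3.7]
grip_width: 0.0141
finger_force: 66.2
```

```bash
echo '[[[0.0,0,0,-0.002,0,0,0],[0.0,0,0,-0.002,0,0,0]]]' | python3 nudge.py; echo '[[[0.06,0,0,0,0,0,0],[0.085,0,0,0,0,0,0],[0.085,0,0,0,0,0,0],[0.085,0,0,0,0,0,0],[0.085,0,0,0,0,0,0]]]' | python3 nudge.py; echo '[[[0.085,0,0,0,0,0,0],[0.085,0,0,-0.03,0,0,0],[0.085,0,0,-0.06,0,0,0],[0.085,0,0,-0.085,0,0,0],[0.085,0,0,-0.085,0,0,0]]]' | python3 nudge.py; python3 -c "
from h import *
for n in('scene','top'): cv2.imwrite(f'pics/{n}6.png',imaging.grab_frame(n))
out=[]
for n,o in(('scene',(200,90)),('top',(150,140))):
    im=cv2.resize(cv2.imread(f'pics/{n}6.png')[o[1]:o[1]+110,o[0]:o[0]+130],None,fx=3,fy=3,interpolation=cv2.INTER_CUBIC)
    out.append(cv2.convertScaleAbs(im,alpha=1.3,beta=10))
cv2.imwrite('pics/c6.png',np.hstack(out))
# round knob: fingertips on cap centre, same yaw
goto([.5344,.0382,.215],.1345+np.pi/2)
"
```

```text
clock: 5.78
position: [0.5199, 0.1369, 0.1392]
tool_rot: [-3.138, 0.001, 1.703]
force: [-0.4, 1.0, -27.4]
grip_width: 0.0143
finger_force: 62.0
clock: 6.4
position: [0.5214, 0.1372, 0.1407]
tool_rot: [3.141, -0.0, 1.703]
force: [-0.7, 0.2, -0.7]
grip_width: 0.0848
finger_force: 0.0
clock: 7.02
position: [0.5221, 0.1374, 0.2271]
tool_rot: [3.139, -0.001, 1.703]
force: [0.2, -0.2, 0.1]
grip_width: 0.085
finger_force: 0.0
d [-0.0999  0.0001  0.0103] rv [-0.    -0.    -0.002] q [-0.65  0.39  0.38  1.83 -0.17  0.96 -0.07] F [-0.1 -0.9 -0.6]
```

View pics/c6.png

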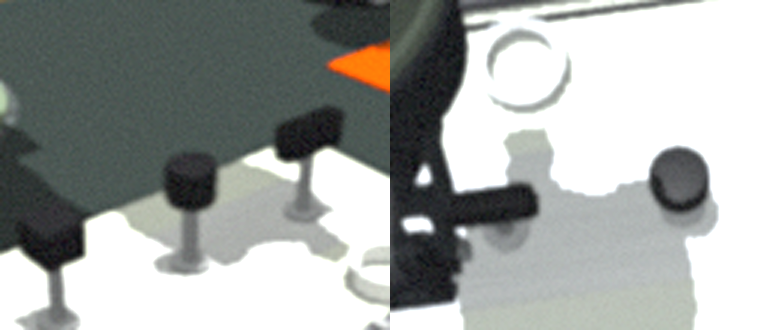

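The bar knob is raised, with its stem visible at (305,185) in the crop, and it hit its upper stop at 27 N. Next I'll move over the round knob with the fingers shut.

```bash
echo '[[[0.0,-0.04,0,0,0,0,0],[0.0,-0.08,0,0,0,0,0],[0.0,-0.1,0,0,0,0,0],[0.0,-0.1,0,0.02,0,0,0],[0.0,-0.1,0,0.04,0,0,0]]]' | python3 nudge.py 40; echo '[[[0.0,0,0,0,0,0,0],[0.0,0,0,0,0,0,0]]]' | python3 nudge.py; python3 -c "
from h import *
goto([.5344,.0382,.142],.1345+np.pi/2)"
```

```text
clock: 7.75
position: [0.534, 0.0377, 0.1842]
tool_rot: [-3.141, 0.0, 1.702]
force: [-0.1, 0.8, 1.0]
grip_width: -0.0
finger_force: 0.0
clock: 8.0
position: [0.5345, 0.0379, 0.1858]
tool_rot: [-3.141, 0.0, 1.703]
force: [-0.8, -1.0, 0.2]
grip_width: 0.0001
finger_force: 0.0
d [ 0.0003 -0.0001  0.0438] rv [-0.     0.    -0.003] q [-0.47  0.44  0.38  1.88 -0.21  0.87  0.15] F [-0.8 -1.   0.2]
```

```bash
echo '[[[0.0,0,0,0.01,0,0,0],[0.0,0,0,0.019,0,0,0],[0.0,0,0,0.028,0,0,0],[0.0,0,0,0.036,0,0,0],[0.0,0,0,0.042,0,0,0]]]' | python3 nudge.py; echo '[[[0.0,0,0,0.001,0,0,0],[0.0,0,0,0.001,0,0,0]]]' | python3 nudge.py
```

```text
clock: 8.62
position: [0.5345, 0.038, 0.1432]
tool_rot: [-3.142, -0.0, 1.703]
force: [-1.5, -0.1, 5.7]
grip_width: -0.0
finger_force: 2.5
clock: 8.88
position: [0.5344, 0.038, 0.1425]
tool_rot: [-3.141, 0.0, 1.703]
force: [-0.4, 0.6, 0.9]
grip_width: -0.0003
finger_force: 0.5
```

```bash
echo '[[[0.0,0,0,0.001,0,0,0],[0.0,0,0,0.002,0,0,0],[0.0,0,0,0.002,0,0,0]]]' | python3 nudge.py
```

```text
clock: 9.25
position: [0.5345, 0.038, 0.1405]
tool_rot: [3.142, 0.0, 1.703]
force: [0.3, -0.5, 0.5]
grip_width: 0.0002
finger_force: 0.2
```

```bash
echo '[[[0.0,0,0,0.001,0,0,0],[0.0,0,0,0.002,0,0,0],[0.0,0,0,0.002,0,0,0]]]' | python3 nudge.py; echo '[[[0.0,0,0,0.001,0,0,0],[0.0,0,0,0.001,0,0,0]]]' | python3 nudge.py
```

```text
clock: 9.62
position: [0.5345, 0.038, 0.1385]
tool_rot: [3.142, 0.0, 1.703]
force: [-0.3, -0.4, 0.4]
grip_width: 0.0003
finger_force: 0.0
clock: 9.88
position: [0.5344, 0.038, 0.1375]
tool_rot: [-3.142, 0.0, 1.703]
force: [-0.4, -0.1, -0.9]
grip_width: 0.0
finger_force: 0.0
```

```bash
echo '[[[0.0,0,0,0.0015,0,0,0],[0.0,0,0,0.003,0,0,0],[0.0,0,0,0.003,0,0,0]]]' | python3 nudge.py; python3 -c "
from h import *
for n in('scene','top'): cv2.imwrite(f'pics/{n}7.png',imaging.grab_frame(n))
out=[]
for n,o in(('scene',(200,90)),('top',(180,140))):
    im=cv2.resize(cv2.imread(f'pics/{n}7.png')[o[1]:o[1]+110,o[0]:o[0]+130],None,fx=3,fy=3,interpolation=cv2.INTER_CUBIC)
    out.append(cv2.convertScaleAbs(im,alpha=1.6,beta=15))
cv2.imwrite('pics/c7.png',np.hstack(out))
"
```

```text
clock: 10.25
position: [0.5344, 0.038, 0.1344]
tool_rot: [-3.141, 0.0, 1.703]
force: [-0.4, -0.2, -0.5]
grip_width: 0.0001
finger_force: 0.0
```

View pics/c7.png

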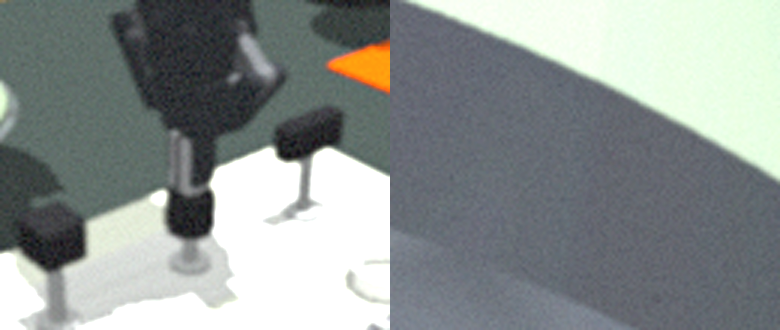

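The round knob is only about halfway down: its cap is near (190,213) in the crop, against (190,182) when raised. The fingertips really sit about 16 mm above the reported TCP, and the zero force is the over-centre point. I'll keep going until I feel the stop.

```bash
echo '[[[0.0,0,0,0.002,0,0,0],[0.0,0,0,0.004,0,0,0],[0.0,0,0,0.006,0,0,0],[0.0,0,0,0.006,0,0,0]]]' | python3 nudge.py; echo '[[[0.0,0,0,0.001,0,0,0],[0.0,0,0,0.002,0,0,0],[0.0,0,0,0.002,0,0,0]]]' | python3 nudge.py
```

```text
clock: 10.85
position: [0.5344, 0.038, 0.1284]
tool_rot: [-3.141, 0.0, 1.703]
force: [0.4, 0.2, -0.4]
grip_width: 0.0001
finger_force: 0.0
clock: 11.22
position: [0.5344, 0.038, 0.1265]
tool_rot: [-3.142, 0.0, 1.703]
force: [-0.1, 0.5, -0.1]
grip_width: -0.0003
finger_force: 0.0
```

```bash
echo '[[[0.0,0,0,0.001,0,0,0],[0.0,0,0,0.001,0,0,0]]]' | python3 nudge.py; echo '[[[0.0,0,0,0.001,0,0,0],[0.0,0,0,0.001,0,0,0]]]' | python3 nudge.py
```

```text
clock: 11.48
position: [0.5344, 0.038, 0.1255]
tool_rot: [-3.142, 0.0, 1.703]
force: [0.1, 1.4, -0.3]
grip_width: -0.0
finger_force: 0.0
clock: 11.72
position: [0.5344, 0.038, 0.1245]
tool_rot: [-3.141, 0.0, 1.703]
force: [0.6, -0.5, 0.0]
grip_width: 0.0001
finger_force: 0.0
```

```bash
python3 -c "
from h import *
cv2.imwrite('pics/scene8.png',imaging.grab_frame('scene'))
for i in(0,7,8):
    g=cv2.imread(f'pics/scene{i}.png',0); print(i,g[130:185,262:265].mean(1).astype(int).tolist())
for z in (.1,.116,.142,.146,.172): print(z,proj('scene',[.5344,.0382,z]).round(1),proj('scene',[.545,.028,z]).round(1))
"; echo '[[[0.0,0,0,0.001,0,0,0],[0.0,0,0,0.001,0,0,0]]]' | python3 nudge.py
```

```text
0 [55, 54, 56, 57, 56, 58, 56, 57, 54, 54, 47, 39, 31, 30, 33, 29, 34, 34, 31, 20, 18, 11, 15, 8, 15, 12, 11, 10, 9, 20, 51, 74, 79, 79, 77, 77, 78, 78, 80, 76, 81, 82, 80, 78, 77, 77, 79, 87, 97, 98, 98, 143, 205, 226, 227]
7 [18, 15, 22, 20, 14, 21, 39, 48, 52, 53, 55, 53, 54, 55, 53, 54, 53, 51, 52, 49, 49, 53, 67, 74, 65, 43, 21, 16, 16, 10, 17, 14, 13, 8, 13, 7, 12, 10, 17, 43, 69, 79, 78, 77, 77, 77, 79, 88, 98, 98, 90, 98, 117, 123, 124]
8 [22, 18, 16, 20, 18, 20, 18, 19, 23, 20, 19, 36, 49, 55, 51, 55, 55, 54, 54, 53, 52, 53, 52, 52, 51, 48, 54, 66, 75, 65, 38, 23, 15, 12, 16, 13, 15, 11, 10, 13, 10, 12, 15, 16, 44, 68, 79, 87, 98, 98, 91, 98, 117, 125, 123]
0.1 [262.6 177.7] [261.  181.9]
0.116 [262.7 170.4] [261.1 174.6]
0.142 [262.9 158.2] [261.3 162.2]
0.146 [262.9 156.3] [261.3 160.3]
0.172 [263.1 143.4] [261.4 147.2]
clock: 12.02
position: [0.5344, 0.0381, 0.1235]
tool_rot: [-3.142, 0.0, 1.703]
force: [-0.6, -0.1, -0.6]
grip_width: 0.0002
finger_force: 0.0
```

The cap bottom is now at row 174, against a predicted 174.6 for home. I'll press a little further to feel the end stop.

```bash
for i in 1 2; do echo '[[[0.0,0,0,0.001,0,0,0],[0.0,0,0,0.001,0,0,0]]]' | python3 nudge.py | grep -E 'posi|^force'; done; python3 -c "
from h import *
cv2.imwrite('pics/scene9.png',imaging.grab_frame('scene'))
g=cv2.imread('pics/scene9.png',0); print(g[150:185,262:265].mean(1).astype(int).tolist())"
```

```text
position: [0.5344, 0.038, 0.1225]
force: [0.7, 0.2, -0.7]
position: [0.5344, 0.038, 0.1215]
force: [1.0, -0.0, -0.6]
[52, 51, 50, 51, 51, 52, 49, 52, 58, 72, 72, 51, 29, 15, 16, 13, 13, 13, 16, 15, 13, 15, 15, 16, 43, 70, 80, 87, 97, 98, 90, 98, 119, 123, 123]
```

```bash
for i in 1 2 3; do echo '[[[0.0,0,0,0.001,0,0,0],[0.0,0,0,0.001,0,0,0]]]' | python3 nudge.py | grep -E 'posi|^force'; done
```

```text
position: [0.5346, 0.038, 0.1213]
force: [-3.6, -0.3, 13.3]
position: [0.5348, 0.038, 0.1211]
force: [-10.1, -0.7, 31.5]
position: [0.535, 0.038, 0.1209]
force: [-14.7, 0.6, 49.6]
```

The end stop is firm, so I'll back off and check all three knobs numerically.

```bash
echo '[[[0.0,0,0,-0.01,0,0,0],[0.0,0,0,-0.04,0,0,0],[0.0,0,0,-0.08,0,0,0],[0.0,0,0,-0.12,0,0,0],[0.0,0,0,-0.12,0,0,0]]]' | python3 nudge.py; echo '[[[0.0,0,0,0,0,0,0],[0.0,0,0,0,0,0,0]]]' | python3 nudge.py|grep force; python3 -c "
from h import *
cv2.imwrite('pics/scene10.png',imaging.grab_frame('scene'))
for c,i in((217,0),(217,10),(263,9),(263,10),(302,0),(302,6),(302,10)):
    g=cv2.imread(f'pics/scene{i}.png',0)[:,c-5:c+4].mean(1); r=np.where(g[125:195]<40)[0]+125; print(c,i,r.min(),r.max())
"
```

```text
clock: 13.95
position: [0.5357, 0.0381, 0.2412]
tool_rot: [3.137, -0.001, 1.703]
force: [0.1, 0.7, -0.8]
grip_width: -0.0
finger_force: 0.0
force: [-0.4, 0.0, -0.1]
finger_force: 0.0
217 0 125 177
217 10 158 178
263 9 125 173
263 10 157 173
302 0 144 153
302 6 128 140
302 10 129 140
```

```bash
python3 -c "
from workcell import bot, imaging
print(bot.job_done())"
```

```text
the job is handed in; nothing more can be done
None
```

The bar knob is up in its raised catch, the round knob is pushed down against its stop, the square knob is still raised, and the job was handed in at about 14 s with the robot clear of everything.

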